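# Roll the inspection torch onto the line of the sorting pad

## Robot

A 7-joint arm with a two-finger parallel gripper is mounted at the origin on the work surface. World frame = base frame: x ahead of the robot, y to its left, z up, the work surface at z = 0. Lengths are in m, angles in rad, forces in N, time in s.
With the tool pointing down it reaches from about 0.425 to 0.925 m from the base axis. Payload 6.8 kg.
Tool frame: the origin (TCP) lies on the centre line of the jaws, within the pads' length; the fingertips stand 25 mm ahead of it and the grasp point (between the pads) lies 6 mm ahead of it; z points along the fingers, y is the line along which they close (so a half turn about z gives the same grasp; the last joint's range is limited). The gripper opens to 85 mm and grips with 20 to 120 N. Pads are 22 mm wide; open, the fingers measure 114 mm over their backs; the gripper's body (76 mm by 85 mm) begins 54 mm behind the grasp point. The pads swing forward as they close: fully open they stand 13 mm farther back than shut.
Start: joints at [1.142, 0.477, 0.022, 1.555, -0.011, 1.109, -0.083], TCP at [0.213, -0.641, 0.256] pointing down, gripper open.
Joint ranges: [-2.96, 2.96], [-0.34, 2.1], [-1.41, 1.46], [0.24, 2.44], [-1.37, 4.51], [0.17, 1.92], [-2.96, 2.96]. Speed limits (rad/s): [2.39, 2.39, 3.14, 3.14, 3.14, 3.14, 3.14].

## Interface

Orientations are given as a rotation vector (axis times angle).
In Python, from bench import telemetry, grab_frame, job gives the robot as it stands.
- The arm moves only by the tool apply_moves, never from a script. Its argument "rows" is a list of rows, each a list of 2 entries, a list of its own where there are three numbers: the shift along the tool's x, y, z each as a share of 250 mm, from -1 to 1, then the turn, a rotation vector about the tool's x, y, z each as a share of pi rad, from -1 to 1. A call has 1 to 10 rows; each row is the pose to reach, as a shift and turn from the pose commanded when the call began, along the tool's axes at that moment, turning the shorter way round; what a row does not reach only later rows make up. A row lasts 1/8 s, in which the tool goes at most 62.5 mm and 10.7 degrees, less where a joint would pass 70% of its speed; a pose out of reach is approached as far as the arm can. A call with a number of a shift or a turn outside -1 to 1 is refused whole. A call with a gripper value outside its range is refused whole. "jaw" is the gripper's target within -1 to 1 (fully open at 1, half-way at 0, shut at -1), set as the call begins (left out, the last holds). The fingers move at their own pace and stop on an object; "newtons" is the grip in N (left out, the last holds). Time passes only in rows, so rows that repeat a pose let the fingers close. It gives the time, the measured TCP pose, the force, the opening and the grip force at its end, in the units of the state.
- telemetry.get_obs(): the state, without advancing time (a new reading comes with each control period).
- grab_frame(name): name is "scene" or "top" or "wrist"; returns a dict with "frame" (480x640x3 uint8, red, green, blue), "vertical_fov" (degrees; the focal length in pixels is half the picture's height over the tangent of half this angle, whatever the lens; pixels are square), "cx", "cy" (the principal point, pixels), "k1" (the pictures are not rectified: a ray, as slopes to the right and down, at radius r is drawn at 1 + k1 r^2 times it, then the intrinsics apply), "origin" and "attitude" of the camera in the world. Camera axes: x right, y up, looking along -z (the intrinsics and any distortion apply to the point x, -y, -z); pixel columns grow to the right and rows downward; lengths in m; the calibration is good to about 2 mm. A picture is of the moment at which its call begins. There is no depth.
- job.hand_in(): hands the job in; it is judged then, once.
The state is a dict: "clock": time; "joints": joint angles; "qvel": joint speeds; "tau": joint torques, N m; "tcp_pos": TCP position; "orientation": TCP orientation; "contact_force": force on the tool from outside, world axes, zero at the start; "moment": the same for the moment, N m; "grip_width": finger opening in m; "gripper_force": force on a finger pad.
Only numpy, scipy, OpenCV 4.12 (cv2) and the standard library are available. Lean on these libraries where they do the work, as an engineer would, in place of code of your own. Each camera call takes 0.05 s, during which the arm holds its last target. There are 200 camera calls.

## Task

Light the ring for inspection from along the line ruled on the white sorting pad: push the lying torch sideways with your fingertips so that it rolls across the pad until it lies along that line, the line running under its middle at both ends and the lens still facing the ring a few centimetres away. Roll it, do not drag it, and do not pick it up; leave the ring stand, sieve, loupe and tweezers where they are, and finish with the torch lying still and your fingers clear.

Things in the scene. Friction and masses are not known exactly. Their poses are not given: they have to be found in the camera images.
- pad: Thin white sorting board with black edging and corners, 340 mm along its x, 480 mm along its y, 4 mm thick, fixed on the desk. Origin at the centre of its underside; its top is 4 mm higher. The dark ruled line, 3 mm wide, lies along the pad's x axis at pad y = 0, from pad x = -160 mm to +85 mm; the ring stand is at its +x end.
- torch: Black pocket torch with silver cone head, lying on the pad, 130 mm long, about 110 g. Origin on its axis, half-way along, 13 mm above the pad's top. x: from tail to lens; y and z turn as it rolls. A plain cylinder of 26 mm diameter from x = -63 to +43 mm, on which it rolls; then a cone, clear of the pad. Starts 90 to 150 mm from the line, either side, within 0.05 rad of parallel to it.
- torch_lens (a point): Point on the torch's axis at the lens end (torch x = +65 mm). Pushed slowly by a fingertip behind it, the torch rolls just ahead of the finger; let go, the pad stops it within a few mm.
- torch_tail (a point): Point on the torch's axis at the tail end (torch x = -65 mm). Pushed off-centre the torch still rolls and hardly turns. A fingertip touching it at or just above mid-height rolls it along; one set much higher catches on its top and rides over it.
- ring_stand: Low black slotted block, 29 x 34 mm, 14 mm high, loose, with a finger ring standing in it, 32 mm high in all; on the line at pad x = about +115 mm. Origin at the centre of its underside. Leave it alone.
- sieve: Round grey diamond sieve, 75 mm in diameter, 36 mm high, loose, on the other side of the line from the torch, 90 to 150 mm from the line. Origin at the centre of its underside. Leave it alone.
- loupe: Folding steel loupe, about 70 x 25 mm, 16 mm high, loose, near a far corner of the pad. Origin under the lens. Leave it alone.
- tweezers: Steel stone tweezers, 150 mm long, 8 mm high, loose, lying near the other far corner of the pad. Origin at their middle, underneath. Leave them alone.

How it is judged:
By the outcome, as a careful person would: the job done as asked, in the order asked, and still so for the second after the job is handed in, with the robot touching nothing.
It also fails if it takes over 35 s, if anything falls off the work surface, if the arm or the gripper's body presses on something with over 40 N, if the wrist force passes 120 N, or if a joint passes its speed limit or range.

## Working session

There is one attempt and no reset: what is moved stays moved. The work goes in short steps, Python scripts to look and compute and a tool call to move; the robot and the scene stay as the last step left them, time stands still between calls to the robot, and variables do not carry over. Pictures are saved under pics/ and viewed, at most 10 in all, crops included, and the job is handed in when it is done.

Besides the shell and the picture viewer there is one more tool, called after ">>>" as a command line: name --argument value ..., lists and objects as JSON in quotes. apply_moves: Moves the arm, as the interface text tells. Its arguments: {"type":"object","properties":{"rows":{"type":"array"},"jaw":{"type":"number"},"newtons":{"type":"number"}},"required":["rows"]}

```bash
mkdir -p pics; ls
cat > h.py <<'E'
import numpy as np, cv2
from scipy.spatial.transform import Rotation as R
from bench import telemetry, grab_frame, job
def snap(n,f):
    d=grab_frame(n); cv2.imwrite('pics/'+f+'.png',d['frame'][:,:,::-1]); 
    np.save('pics/'+f+'.npy',d,allow_pickle=True); return d
def load(f): return np.load('pics/'+f+'.npy',allow_pickle=True).item()
def att(d):
    a=np.array(d['attitude'],float)
    return a if a.shape==(3,3) else (R.from_rotvec(a).as_matrix() if a.size==3 else R.from_quat(a).as_matrix())
def K(d):
    f=240/np.tan(np.radians(d['vertical_fov'])/2); return np.array([[f,0,d['cx']],[0,f,d['cy']],[0,0,1]])
def world(d,uv,z):
    p=cv2.undistortPoints(np.array(uv,float).reshape(-1,1,2),K(d),np.array([0,0,0,0.]))[:,0]
    q=p.copy()
    for _ in range(30): q=p/(1+d['k1']*(q**2).sum(1,keepdims=True))
    r=np.c_[q[:,0],-q[:,1],-np.ones(len(q))]@att(d).T
    o=np.array(d['origin']); return o+r*((z-o[2])/r[:,2])[:,None]
E
python3 - <<'E'
from h import *
for n in('top','scene'):
    d=snap(n,n+'0'); print({k:v for k,v in d.items() if k!='frame'})
print(telemetry.get_obs())
E
```

```text
pics
{'vertical_fov': 44.57093465401494, 'cx': 326.23114578237335, 'cy': 242.4899247306706, 'k1': 0.02549880994287157, 'origin': array([0.46820358, 0.02392821, 0.79604159]), 'attitude': array([ 0.10252451, -0.15100917, -1.53810826])}
{'vertical_fov': 48.03351729925072, 'cx': 311.0025315491805, 'cy': 234.5444537182318, 'k1': -0.080035213117613, 'origin': array([0.96664696, 0.23956383, 0.624166  ]), 'attitude': array([0.35286443, 0.67996624, 2.0972071 ])}
{'clock': 0.1, 'joints': array([ 1.14189456,  0.47769643,  0.02231802,  1.55630708, -0.01145994,
        1.1093131 , -0.08305789]), 'qvel': array([ 0.00082058, -0.00239838, -0.00107116, -0.00419629,  0.00147956,
       -0.00052017, -0.00045024]), 'tau': array([ 4.55495450e-03, -5.97752988e+01,  1.61363773e+00, -2.81953132e+01,
        1.28007613e-02,  5.00617418e-03,  3.48394209e-06]), 'tcp_pos': array([ 0.21269476, -0.64011431,  0.25545575]), 'orientation': array([-3.09971193e+00, -5.01667688e-01,  6.14442565e-04]), 'contact_force': array([-0.57952808, -0.53611658,  0.98285227]), 'moment': array([-0.0125757 , -0.04111633,  0.03687058]), 'gripper_force': 0.0, 'grip_width': 0.08553150046358274}
```

View pics/top0.png

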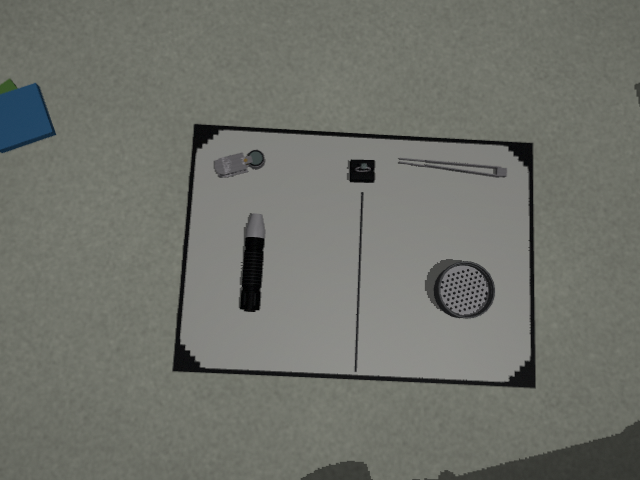

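View pics/scene0.png

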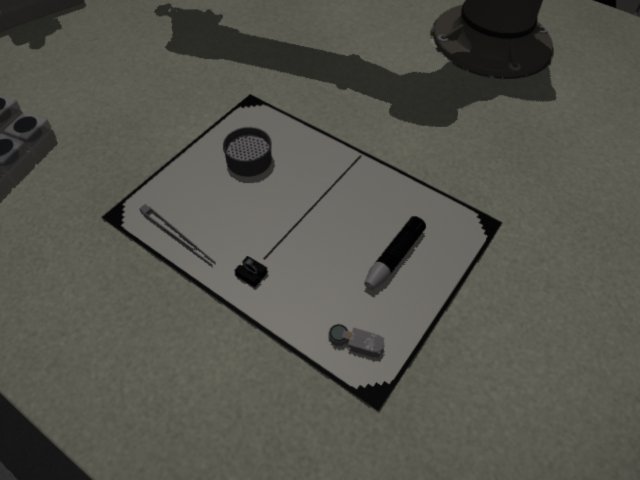

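```bash
cat >> h.py <<'E'
def line(d,z=.004):
    g=cv2.cvtColor(d['frame'],cv2.COLOR_RGB2GRAY).astype(float)
    pts=[]
    for v in range(210,362,2):
        s=g[v,345:375]; w=np.clip(np.median(s)-15-s,0,None)
        if w.sum()>0: pts.append(((w*np.arange(345,375)).sum()/w.sum(),v))
    return world(d,pts,z)
def fit(P):
    a=np.polyfit(P[:,0],P[:,1],1); return a
E
python3 - <<'E'
from h import *
d=load('top0')
c=world(d,[(195,124),(533,143),(535,387),(174,371)],.004); print(c)
P=line(d); a=fit(P); print('line y=a x+b',a,np.abs(np.polyval(a,P[:,0])-P[:,1]).max())
e=world(d,[(362,193),(356,371)],.004); print(e)
g=cv2.cvtColor(d['frame'],cv2.COLOR_RGB2GRAY)
m=(g<80).astype(np.uint8); m[:195]=0;m[325:]=0;m[:,:225]=0;m[:,290:]=0
n,l,s,cc=cv2.connectedComponentsWithStats(m); k=1+s[1:,4].argmax(); print(s[k])
ys=np.arange(s[k][1]+3,s[k][1]+s[k][3]-3); pts=[(np.where(l[y]==k)[0].mean(),y) for y in ys]
T=world(d,pts,.017); print('torch',fit(T),T[0],T[-1])
print('width',[ (l[y]==k).sum() for y in ys[::6]])
print('lens/tail',world(d,[(257,213),(249.5,311)],.017))
print('loupe,sieve',world(d,[(265,158),(215,178),(464,289)],.01))
print(R.from_rotvec(telemetry.get_obs()['orientation']).as_matrix())
E
```

```text
[[ 0.76072198  0.18965544  0.004     ]
 [ 0.75067228 -0.28924222  0.004     ]
 [ 0.41257127 -0.28118787  0.004     ]
 [ 0.42140428  0.19584922  0.004     ]]
line y=a x+b [-0.02056453 -0.03299668] 0.0005184195603756686
[[ 0.66948292 -0.0469648   0.004     ]
 [ 0.42696126 -0.04291388  0.004     ]]
[ 239  213   26   99 1613]
torch [0.06132233 0.06730986] [0.62897566 0.10542934 0.017     ] [0.50532187 0.10023576 0.017     ]
width [np.int64(3), np.int64(2), np.int64(4), np.int64(3), np.int64(21), np.int64(21), np.int64(21), np.int64(20), np.int64(20), np.int64(20), np.int64(21), np.int64(22), np.int64(20), np.int64(21), np.int64(22), np.int64(21)]
lens/tail [[0.63343209 0.09619568 0.017     ]
 [0.50139758 0.10004743 0.017     ]]
loupe,sieve [[ 0.71314971  0.08927097  0.01      ]
 [ 0.68208355  0.15650634  0.01      ]
 [ 0.53931317 -0.18671864  0.01      ]]
[[ 9.48950581e-01  3.15424148e-01 -6.33533046e-04]
 [ 3.15424753e-01 -9.48949461e-01  1.46488525e-03]
 [-1.39130663e-04 -1.58993571e-03 -9.99998726e-01]]
```

```bash
cat >> h.py <<'E'
A=-0.0206
def togo(p,yaw=None,show=True):
    "row (shift/0.25, turn/pi) to TCP p, tool down, tool y along the line (or tool-x yaw given)"
    o=telemetry.get_obs(); M=R.from_rotvec(o['orientation']); 
    x=np.pi/2+A if yaw is None else yaw
    G=R.from_matrix(np.array([[np.cos(x),np.sin(x),0],[np.sin(x),-np.cos(x),0],[0,0,-1]]).T.T)
    s=M.inv().apply(np.array(p)-o['tcp_pos'])/.25; t=(M.inv()*G).as_rotvec()/np.pi
    print('t',round(o['clock'],2),'tcp',o['tcp_pos'].round(4),'F',o['contact_force'].round(1),'shift',s.round(4),'turn',t.round(4))
E
python3 - <<'E'
from h import *
togo((.40,-.42,.25)); togo((.55,.15,.15))
E
```

```text
t 0.1 tcp [ 0.2127 -0.6401  0.2555] F [-0.6 -0.5  1. ] shift [ 0.9887 -0.5992  0.0226] turn [-5.000e-04 -3.000e-04 -3.913e-01]
t 0.1 tcp [ 0.2127 -0.6401  0.2555] F [-0.6 -0.5  1. ] shift [ 2.2773 -2.5729  0.4256] turn [-5.000e-04 -3.000e-04 -3.913e-01]
```

>>> apply_moves --rows '[[[0.98,-0.6,0],[0,0,-0.391]],[[0.98,-0.6,0],[0,0,-0.391]],[[0.98,-0.6,0],[0,0,-0.391]],[[0.98,-0.6,0],[0,0,-0.391]],[[0.98,-0.6,0],[0,0,-0.391]],[[0.98,-0.6,0],[0,0,-0.391]],[[0.98,-0.6,0],[0,0,-0.391]],[[0.98,-0.6,0],[0,0,-0.391]]]' --jaw 0.2

```text
clock: 1.1
tcp_pos: [0.3978, -0.4209, 0.2559]
orientation: [-2.246, -2.196, -0.0]
contact_force: [0.5, 0.3, 0.0]
grip_width: 0.0512
gripper_force: 0.0
```

```bash
python3 -c "
from h import *
togo((.557,.152,.15))"
```

```text
t 1.1 tcp [ 0.3978 -0.4209  0.2559] F [0.5 0.3 0. ] shift [2.305  0.5848 0.4248] turn [-0.0002 -0.0002 -0.0007]
```

>>> apply_moves --rows '[[[1.0,0.58,0],[0,0,0]],[[1.0,0.58,0],[0,0,0]],[[1.0,0.58,0],[0,0,0]],[[1.0,0.58,0],[0,0,0]],[[1.0,0.58,0],[0,0,0]],[[1.0,0.58,0],[0,0,0]]]'

```text
clock: 1.85
tcp_pos: [0.55, -0.17, 0.2563]
orientation: [-2.24, -2.202, -0.003]
contact_force: [0.8, -1.1, 0.6]
grip_width: 0.0515
gripper_force: 0.0
```

>>> apply_moves --rows '[[[1.0,0,0],[0,0,0]],[[1.0,0,0],[0,0,0]],[[1.0,0,0],[0,0,0]],[[1.0,0,0],[0,0,0]],[[1.0,0,0],[0,0,0]],[[1.0,0,0],[0,0,0]]]'

```text
clock: 2.6
tcp_pos: [0.5538, 0.0741, 0.256]
orientation: [2.248, 2.194, -0.002]
contact_force: [0.1, 0.2, 0.4]
grip_width: 0.0511
gripper_force: 0.0
```

>>> apply_moves --rows '[[[0.3,0,0.4],[0,0,0]],[[0.3,0,0.4],[0,0,0]],[[0.3,0,0.4],[0,0,0]],[[0.3,0,0.4],[0,0,0]]]'

```text
clock: 3.1
tcp_pos: [0.5563, 0.1483, 0.1564]
orientation: [2.248, 2.193, -0.002]
contact_force: [0.1, 0.2, -0.2]
grip_width: 0.0511
gripper_force: 0.0
```

```bash
python3 -c "
from h import *
togo((.557,.152,.045)); snap('scene','s1')"
```

```text
t 3.1 tcp [0.5563 0.1483 0.1564] F [ 0.1  0.2 -0.2] shift [0.0156 0.0026 0.4455] turn [-0.      0.0004 -0.0014]
```

View pics/s1.png

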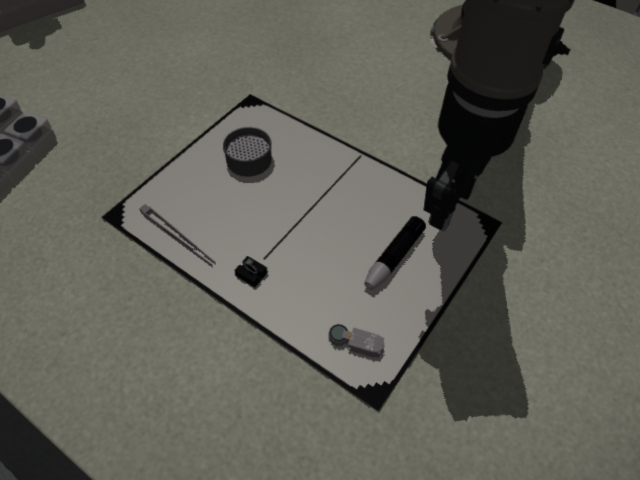

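>>> apply_moves --rows '[[[0.03,0,0.2],[0,0,0]],[[0.03,0,0.35],[0,0,0]],[[0.03,0,0.45],[0,0,0]],[[0.03,0,0.49],[0,0,0]],[[0.03,0,0.49],[0,0,0]]]'

```text
clock: 3.78
tcp_pos: [0.5565, 0.1573, 0.0345]
orientation: [2.247, 2.195, 0.001]
contact_force: [0.7, 0.1, -0.1]
grip_width: 0.0514
gripper_force: 0.0
```

```bash
python3 -c "
from h import *
togo((.557,.14,.034)); snap('scene','s2'); snap('top','t2')
a=cv2.imread('pics/s2.png')[150:330,300:520]; b=cv2.imread('pics/t2.png')[130:390,170:390]
cv2.imwrite('pics/c2.png',np.vstack([cv2.resize(a,(366,300)),cv2.resize(b,(366,300))]))"
```

```text
t 3.77 tcp [0.5565 0.1573 0.0345] F [ 0.7  0.1 -0.1] shift [-0.069   0.0036  0.0021] turn [ 0.0004  0.0001 -0.0009]
```

View pics/c2.png

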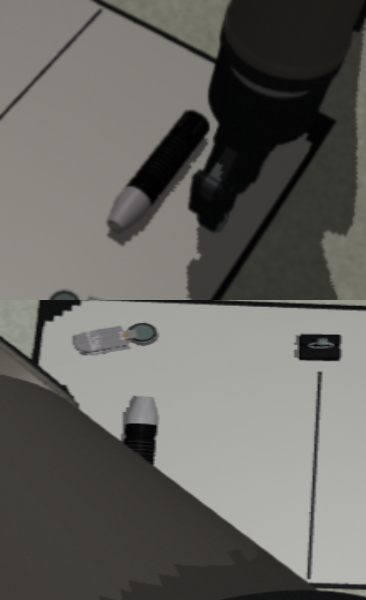

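>>> apply_moves --rows '[[[-0.05,0,0],[0,0,0]],[[-0.1,0,0],[0,0,0]],[[-0.12,0,0],[0,0,0]],[[-0.135,0,0],[0,0,0]],[[-0.15,0,0],[0,0,0]],[[-0.165,0,0],[0,0,0]],[[-0.18,0,0],[0,0,0]],[[-0.195,0,0],[0,0,0]],[[-0.21,0,0],[0,0,0]],[[-0.225,0,0],[0,0,0]]]'

```text
clock: 5.12
tcp_pos: [0.5544, 0.1018, 0.0338]
orientation: [-2.245, -2.197, -0.0]
contact_force: [-0.3, -0.4, 0.9]
grip_width: 0.0515
gripper_force: 0.1
```

```bash
python3 -c "
from h import *
togo((.555,-.0,.034)); snap('scene','s3')
a=cv2.imread('pics/s3.png')[120:320,220:500]
cv2.imwrite('pics/c3.png',cv2.resize(a,None,fx=2,fy=2))"
```

```text
t 5.12 tcp [0.5544 0.1018 0.0338] F [-0.3 -0.4  0.9] shift [-0.407   0.0112 -0.0009] turn [-0.     -0.     -0.0003]
```

View pics/c3.png

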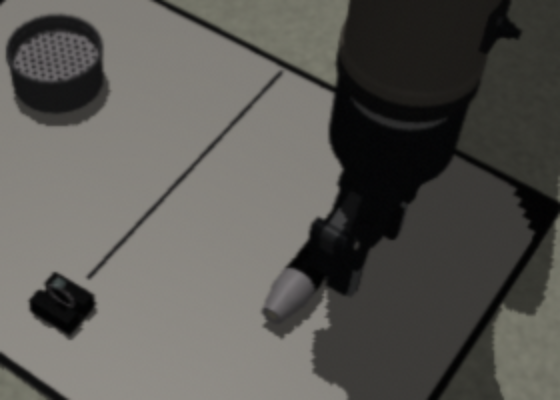

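>>> apply_moves --rows '[[[-0.015,0,0],[0,0,0]],[[-0.035,0,0],[0,0,0]],[[-0.055,0,0],[0,0,0]],[[-0.075,0,0],[0,0,0]],[[-0.095,0,0],[0,0,0]],[[-0.115,0,0],[0,0,0]],[[-0.135,0,0],[0,0,0]],[[-0.155,0,0],[0,0,0]],[[-0.175,0,0],[0,0,0]],[[-0.195,0,0],[0,0,0]]]'

```text
clock: 6.42
tcp_pos: [0.5533, 0.0529, 0.0338]
orientation: [2.245, 2.197, -0.0]
contact_force: [-0.0, -0.8, -0.4]
grip_width: 0.0515
gripper_force: 0.1
```

>>> apply_moves --rows '[[[-0.02,0,0],[0,0,0]],[[-0.04,0,0],[0,0,0]],[[-0.06,0,0],[0,0,0]],[[-0.08,0,0],[0,0,0]],[[-0.1,0,0],[0,0,0]],[[-0.12,0,0],[0,0,0]],[[-0.14,0,0],[0,0,0]],[[-0.155,0,0],[0,0,0]],[[-0.165,0,0],[0,0,0]],[[-0.165,0,0],[0,0,0]]]'

```text
clock: 7.68
tcp_pos: [0.5525, 0.0118, 0.0338]
orientation: [2.246, 2.197, -0.0]
contact_force: [-0.2, 1.1, -0.2]
grip_width: 0.0513
gripper_force: 0.0
```

```bash
python3 -c "
from h import *
togo((.555,-.0207,.034)); snap('scene','s4'); snap('top','t4')
a=cv2.imread('pics/s4.png')[120:320,220:500];b=cv2.imread('pics/t4.png')[130:390,220:500]
cv2.imwrite('pics/c4.png',np.hstack([cv2.resize(a,(400,300)),cv2.resize(b,(400,300))]))"
```

```text
t 7.67 tcp [0.5525 0.0118 0.0338] F [-0.2  1.1 -0.2] shift [-0.1298  0.013  -0.0008] turn [-0.      0.     -0.0004]
```

View pics/c4.png

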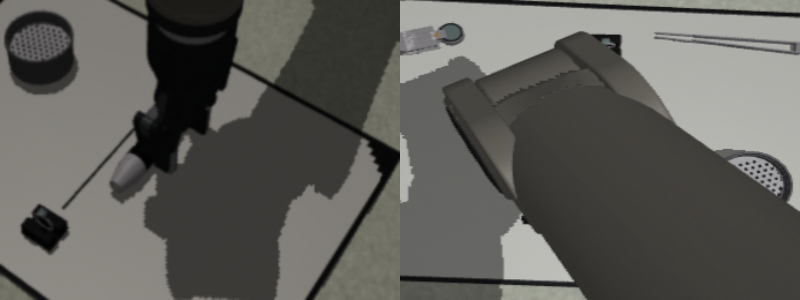

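>>> apply_moves --rows '[[[0.03,0,0],[0,0,0]],[[0.15,0,0],[0,0,0]],[[0.35,0,0],[0,0,0]],[[0.55,0,0],[0,0,0]],[[0.68,0,0],[0,0,0]],[[0.68,0,0],[0,0,0]]]'

```text
clock: 8.52
tcp_pos: [0.5554, 0.1871, 0.0342]
orientation: [-2.237, -2.203, -0.004]
contact_force: [-0.2, -0.8, 0.2]
grip_width: 0.0511
gripper_force: 0.0
```

```bash
cat >> h.py <<'E'
def torch(d):
    g=cv2.cvtColor(d['frame'],cv2.COLOR_RGB2GRAY); m=(g<70).astype(np.uint8); m[:205]=0; m[330:]=0; m[:,:290]=0; m[:,400:]=0
    m=cv2.morphologyEx(m,cv2.MORPH_OPEN,np.ones((7,7)))
    n,l,s,_=cv2.connectedComponentsWithStats(m); k=1+s[1:,4].argmax(); print(s[k])
    r=[(np.where(l[y]==k)[0].mean(),y,(l[y]==k).sum()) for y in range(s[k][1]+4,s[k][1]+s[k][3]-4)]
    r=np.array(r); T=world(d,r[:,:2],.017); a=fit(T); print('width',r[::8,2],'torch',a,T[0],T[-1])
    b=np.array([-0.02056453,-0.03299668]); 
    for x in (.50,.565,.63): print(x,'off line mm',1e3*(np.polyval(a,x)-np.polyval(b,x)))
E
python3 -c "
from h import *
togo((.555,.01,.034)); d=snap('top','t5')
cv2.imwrite('pics/c5.png',cv2.resize(cv2.imread('pics/t5.png')[130:390,250:450],None,fx=2.2,fy=2.2)); torch(d)"
```

```text
t 8.53 tcp [0.5554 0.1871 0.0342] F [-0.2 -0.8  0.2] shift [-0.7082  0.0093 -0.0014] turn [ 0.0002 -0.001   0.0016]
[ 325  241   22   75 1393]
width [19. 18. 19. 19. 19. 19. 18. 19. 19.] torch [-0.0253937   0.00198402] [ 0.59298934 -0.0132084   0.017     ] [ 0.50444342 -0.01128495  0.017     ]
0.5 off line mm 32.5661167906805
0.565 off line mm 32.25222056719944
0.63 off line mm 31.938324343718364
```

View pics/c5.png

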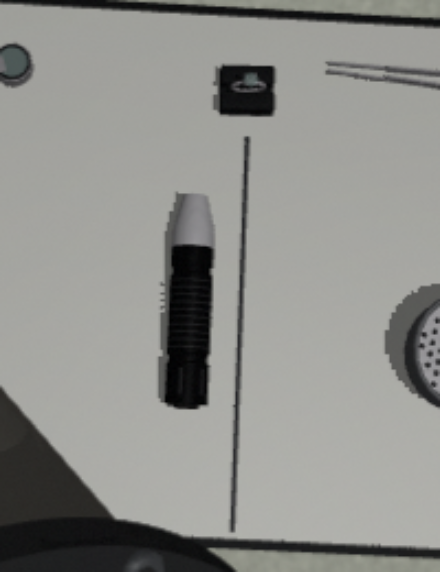

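>>> apply_moves --rows '[[[-0.15,0,0],[0,0,0]],[[-0.35,0,0],[0,0,0]],[[-0.55,0,0],[0,0,0]],[[-0.62,0,0],[0,0,0]],[[-0.62,0,0],[0,0,0]]]'

```text
clock: 9.2
tcp_pos: [0.5526, 0.0249, 0.0337]
orientation: [2.249, 2.193, -0.001]
contact_force: [0.4, 0.9, 0.0]
grip_width: 0.0512
gripper_force: 0.0
```

```bash
python3 -c "
from h import *
togo((.555,-.0204,.034))"
```

```text
t 9.2 tcp [0.5526 0.0249 0.0337] F [0.4 0.9 0. ] shift [-0.1807  0.0141 -0.001 ] turn [-0.0001  0.0003 -0.0016]
```

>>> apply_moves --rows '[[[-0.03,0,0],[0,0,0]],[[-0.055,0,0],[0,0,0]],[[-0.075,0,0],[0,0,0]],[[-0.092,0,0],[0,0,0]],[[-0.109,0,0],[0,0,0]],[[-0.126,0,0],[0,0,0]],[[-0.143,0,0],[0,0,0]],[[-0.158,0,0],[0,0,0]],[[-0.17,0,0],[0,0,0]],[[-0.178,0,0],[0,0,0]]]'

```text
clock: 10.45
tcp_pos: [0.5518, -0.0177, 0.0338]
orientation: [-2.246, -2.197, 0.0]
contact_force: [0.5, -0.8, 0.0]
grip_width: 0.0514
gripper_force: 0.0
```

>>> apply_moves --rows '[[[-0.003,0,0],[0,0,0]],[[-0.003,0,0],[0,0,0]],[[-0.003,0,0],[0,0,0]]]'

```text
clock: 10.82
tcp_pos: [0.5518, -0.0181, 0.0338]
orientation: [-2.245, -2.197, -0.0]
contact_force: [0.6, 1.1, 0.3]
grip_width: 0.0516
gripper_force: 0.0
```

```bash
python3 -c "
from h import *
togo((.555,-.0204,.034))"
```

```text
t 10.82 tcp [ 0.5518 -0.0181  0.0338] F [0.6 1.1 0.3] shift [-0.009   0.0129 -0.0008] turn [ 0.     -0.     -0.0003]
```

>>> apply_moves --rows '[[[0.02,0,0],[0,0,0]],[[0.15,0,0],[0,0,0]],[[0.35,0,0],[0,0,0]],[[0.55,0,0],[0,0,0]],[[0.75,0,0],[0,0,0]],[[0.8,0,0],[0,0,0]],[[0.8,0,0],[0,0,0]]]'

```text
clock: 11.7
tcp_pos: [0.5559, 0.1827, 0.0338]
orientation: [-2.243, -2.199, -0.0]
contact_force: [0.1, -0.2, 0.7]
grip_width: 0.0513
gripper_force: 0.0
```

```bash
python3 -c "
from h import *
togo((.555,-.0204,.034)); d=snap('top','t6')
cv2.imwrite('pics/c6.png',cv2.resize(cv2.imread('pics/t6.png')[130:390,250:450],None,fx=2.2,fy=2.2)); torch(d)"
```

```text
t 11.7 tcp [0.5559 0.1827 0.0338] F [ 0.1 -0.2  0.7] shift [-0.8124  0.0125 -0.001 ] turn [-0.     -0.      0.0003]
[ 347  243   22   74 1388]
width [19. 18. 19. 19. 19. 19. 18. 20. 20.] torch [-0.02090478 -0.03027952] [ 0.59119269 -0.04297752  0.017     ] [ 0.5039411  -0.04047679  0.017     ]
0.5 off line mm 2.5470320410204694
0.565 off line mm 2.5249158375287504
0.63 off line mm 2.5027996340370313
```

View pics/c6.png

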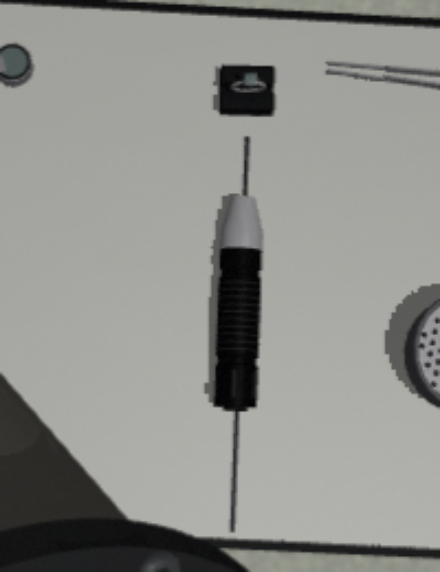

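>>> apply_moves --rows '[[[-0.15,0,0],[0,0,0]],[[-0.35,0,0],[0,0,0]],[[-0.55,0,0],[0,0,0]],[[-0.7,0,0],[0,0,0]],[[-0.74,0,0],[0,0,0]],[[-0.765,0,0],[0,0,0]],[[-0.785,0,0],[0,0,0]],[[-0.798,0,0],[0,0,0]],[[-0.804,0,0],[0,0,0]],[[-0.81,0,0],[0,0,0]]]'

```text
clock: 13.0
tcp_pos: [0.5518, -0.0202, 0.0338]
orientation: [-2.244, -2.198, -0.0]
contact_force: [-0.2, 0.3, -0.3]
grip_width: 0.0515
gripper_force: 0.0
```

>>> apply_moves --rows '[[[0,0,0],[0,0,0]],[[0,0,0],[0,0,0]],[[0.02,0,0],[0,0,0]],[[0.15,0,0],[0,0,0]],[[0.35,0,0],[0,0,0]],[[0.55,0,0],[0,0,0]],[[0.75,0,0],[0,0,0]],[[0.81,0,0],[0,0,0]],[[0.81,0,-0.2],[0,0,0]]]'

```text
clock: 14.12
tcp_pos: [0.5532, 0.1826, 0.0811]
orientation: [-2.239, -2.198, 0.01]
contact_force: [1.1, -0.3, 0.1]
grip_width: 0.0511
gripper_force: 0.0
```

```bash
python3 -c "
from h import *
togo((.555,-.0204,.034)); d=snap('top','t7');torch(d); snap('scene','s7')
a=cv2.imread('pics/s7.png')[100:340,200:440]; b=cv2.imread('pics/t7.png')[140:380,250:450]
cv2.imwrite('pics/c7.png',np.hstack([cv2.resize(a,None,fx=1.8,fy=1.8),cv2.resize(b,None,fx=1.8,fy=1.8)]))"
```

```text
t 14.12 tcp [0.5532 0.1826 0.0811] F [ 1.1 -0.3  0.1] shift [-0.8115  0.0236  0.1898] turn [-0.0023  0.0006  0.0007]
[ 349  243   21   74 1384]
width [18. 17. 19. 19. 20. 19. 18. 20. 19.] torch [-0.01898729 -0.03383371] [ 0.59125632 -0.04500537  0.017     ] [ 0.50401533 -0.04313099  0.017     ]
0.5 off line mm -0.04841184262506515
0.565 off line mm 0.054108767472312025
0.63 off line mm 0.1566293775696892
```

View pics/c7.png

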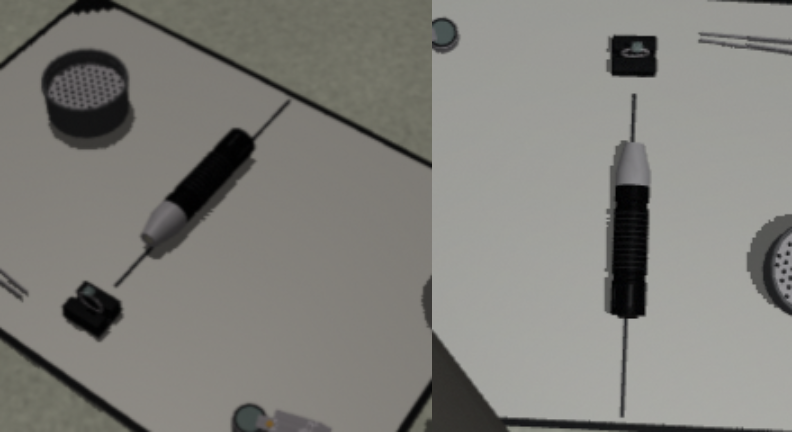

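The torch lies on the line at both ends, with the lens facing the ring and the line's visible ends centred at the torch's lens and tail. The fingers are about 20 cm clear.

>>> apply_moves --rows '[[[0,0,-0.1],[0,0,0]],[[0,0,-0.1],[0,0,0]],[[0,0,-0.1],[0,0,0]],[[0,0,-0.1],[0,0,0]]]'

```text
clock: 14.72
tcp_pos: [0.5556, 0.1812, 0.1077]
orientation: [-2.245, -2.197, 0.002]
contact_force: [-0.9, -0.0, -0.1]
grip_width: 0.0512
gripper_force: 0.0
```

```bash
python3 -c "
from h import *
torch(snap('top','t8')); print(job.hand_in())"
```

```text
[ 349  243   21   74 1384]
width [18. 17. 19. 19. 20. 19. 18. 20. 19.] torch [-0.01898729 -0.03383371] [ 0.59125632 -0.04500537  0.017     ] [ 0.50401533 -0.04313099  0.017     ]
0.5 off line mm -0.04841184262506515
0.565 off line mm 0.054108767472312025
0.63 off line mm 0.1566293775696892
the job is handed in; nothing more can be done
None
```

The torch was rolled onto the ruled line and measures within about 0.2 mm of it at both ends, lens facing the ring about 5 cm away; it is lying still with the fingers clear, and the job was handed in at about 15 s.

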